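Hang the cup bracket on the slotted stand and put the amber bottle in it

TASK

Pick up the steel bracket with the cup and hang it on the slotted stand: press its two hook tabs into the two uppermost of the four slots until the bracket's plate meets the stand, then push it down until both hooks have dropped home behind the plate. Then stand the small amber stoppered bottle upright in the bracket's cup, down on the cup's floor, and let go of everything. Never tip the amber bottle over, and leave the vial and the small beaker where they stand.

Things in the scene. Friction and masses are not known exactly. Their poses are not given: they have to be found in the camera images.
- stand: Fixed stand: grey foot 88x94x8 mm (30 mm before to 58 mm behind the plate), upright aluminium channel 60 mm wide, 240 high, open behind; its front is a 4 mm plate with a column of four slots (10 wide, 24 high, through) at y=0, lower edges at z=15, 55, 95, 135 mm. Origin on the worktop under the middle of the plate's front face; z up, x into the plate (front faces -x, roughly to the robot).
- drip_cap (a point): middle of the front edge of the stand's drip cap, underside: x=-38, z=240 mm of the stand. The cap (66 mm wide) overhangs the plate, so a hand coming straight down does not fit there: hold the bracket with the hand tilted 35 to 45 degrees from vertical, wrist away from the plate.
- upper_slot (a point): centre of the uppermost slot, on the front face of the stand's plate (z = 147 mm)
- second_slot (a point): centre of the second slot from the top, on the front face of the stand's plate (z = 107 mm)
- seat (a point): where the bracket's origin lies when it hangs home: x=0, y=0, z=70 mm of the stand, frames parallel. The tabs pass through the slots when the bracket is held 9.5 to 15.5 mm higher than this. Hung, it may sag forward by about 0.03 rad.
- bracket: Loose steel bracket, about 0.22 kg, upright on the worktop. Origin: lower edge of the back plate, middle of its back face; z up, x out of the back face as the hooks point. Plate 40 wide, 90 high, 5 mm thick (x=-5 to 0). In front of it (x=-54 to -5) an upright web, 10 mm thick in y, up to z=90: grip it with a finger on either side. Below the web a foot flange 20 mm wide, 6 high; at the end a round cup.
- upper_hook (a point): root of the bracket's upper hook tab, on the plate's back face at the stub's lower edge: x=0, y=0, z=65 mm of the bracket. Tab 6 mm wide: stub 8 mm high, 10 long; at its end (x=6 to 10) a lip reaching 9 mm below the stub. The whole tab spans z=56 to 73 mm. Gap of 6 mm between lip and plate.
- lower_hook (a point): the same for the lower hook tab, an equal one: x=0, y=0, z=25 mm of the bracket; it spans z=16 to 33 mm.
- bracket_grip (a point): middle of the web where the bracket is well gripped: x=-36, y=0, z=75 mm of the bracket
- cup_floor (a point): centre of the inner floor of the bracket's cup: x=-95, y=0, z=4 mm of the bracket; cup inner diameter 50, outer 58 mm, walls rise 26 mm above the floor
- jar: Small amber glass bottle with a pale stopper, 43 mm in diameter, 111 mm high, about 0.09 kg, loose, upright on the worktop (body to about z=96, stopper 33 mm wide above). Origin at the centre of its underside, z up. It may have changed places with the vial.
- vial: Bystander: sample vial with a white screw cap, 25 mm in diameter, 58 mm high, loose on the worktop. Origin at the centre of its underside.
- small_beaker: Bystander: small empty glass beaker, 47 mm in diameter, 56 mm high, loose on the worktop. Origin at the centre of its underside.
Mind the look-alikes: they are no part of the job. There is more than one size of the jar; the one meant has the size given above.

How it is judged:
On the way, in this order (a step that is already met when the one before it is completed fails the run):
1. the bracket hangs home in the two uppermost slots (x of bracket in the frame of stand between -0.004 and 0.003 m and y of bracket in the frame of stand between -0.004 and 0.004 m and z of bracket in the frame of stand between 0.066 and 0.073 m and angle between the x axis of bracket and the x axis of stand, either way round below 0.12 rad and angle between bracket's own z axis and vertical below 0.12 rad), for 0.2 s.
2. the amber bottle stands in the cup of the hung bracket (horizontal distance between jar and cup_floor below 0.007 m and z of jar in the frame of cup_floor between -0.003 and 0.004 m and angle between jar's own z axis and vertical below 0.15 rad), for 0.2 s.
At the end, for the whole second after the job is handed in: bracket home in the two uppermost slots (4 mm in x and y, -4 to +3 mm in height, 0.12 rad); amber bottle in its cup (7 mm of the axis, 4 mm of the floor, tilt under 0.15 rad); both released and at rest (all of step 1 and all of step 2 and linear speed of each of bracket, jar below 0.02 m/s); the robot touches nothing.
It fails at once if the amber bottle is tipped over (by more than about 45 degrees) (angle between jar's own z axis and vertical above 0.8 rad).
It fails at once if the vial is moved by more than 40 mm or knocked over (distance of vial from where it was at the start of the episode above 0.04 m or angle between vial's own z axis and vertical above 0.8 rad).
It fails at once if the small beaker is moved by more than 40 mm or knocked over (distance of small_beaker from where it was at the start of the episode above 0.04 m or angle between small_beaker's own z axis and vertical above 0.8 rad).
It also fails if it takes over 64 s, if anything falls off the work surface, if the arm or the gripper's body presses on something with over 40 N, if the wrist force passes 120 N, or if a joint passes its speed limit or range.

ROBOT

A 6-joint arm with a two-finger parallel gripper is mounted at the origin on a cart in front of the work surface, level with it; the furniture and walls round the work are solid. World frame = base frame: x ahead of the robot, y to its left, z up, the work surface at z = 0. Lengths are in m, angles in rad, forces in N, time in s.
With the tool pointing down it reaches from about 0.375 to 0.975 m from the base axis. Payload 3.8 kg.
Tool frame: the origin (TCP) lies between the finger pads; the fingertips stand 17 mm ahead of it and the grasp point (between the pads) lies 2 mm behind it; z points along the fingers, y is the line along which they close (so a half turn about z gives the same grasp; the last joint's range is limited). The gripper opens to 85 mm and grips with 20 to 120 N. Pads are 22 mm wide; open, the fingers measure 114 mm over their backs; the gripper's body (76 mm by 85 mm) begins 54 mm behind the grasp point. The pads swing forward as they close: fully open they stand 13 mm farther back than shut.
Start: joints at [-1.137, 0.264, 1.604, -0, 1.274, -0.037], TCP at [0.306, -0.602, 0.248] pointing down, gripper open.
Joint ranges: [-2.63, 2.63], [-0.94, 2.18], [0.31, 2.57], [-1.31, 4.45], [0, 2.66], [-2.55, 2.55]. Speed limits (rad/s): [2.57, 2.57, 3.14, 3.14, 3.14, 3.14].

INTERFACE

Orientations are given as a rotation vector (axis times angle).
In Python, from workcell import bot gives the robot as it stands.
- The arm moves only by the tool play_rows, never from a script. Its argument "steps" is one flat list of numbers, 4 for each row, row after row: the shift along the tool's x, y, z in m, then the turn about the tool's z in rad. A call has 1 to 10 rows; each row is the pose to reach, as a shift and turn from the pose commanded when the call began, along the tool's axes at that moment; what a row does not reach only later rows make up. A row lasts 1/8 s, in which the tool goes at most 62.5 mm and 10.7 degrees, less where a joint would pass 70% of its speed; a pose out of reach is approached as far as the arm can. A call with a gripper value outside its range is refused whole. "jaw" is the closure in counts, from 0 (fully open) to 255 (shut), set as the call begins (left out, the last holds). The fingers move at their own pace and stop on an object; "grip_force" is the grip in N (left out, the last holds). Time passes only in rows, so rows that repeat a pose let the fingers close. It gives the time, the measured TCP pose, the force, the opening and the grip force at its end, in the units of the state.
- bot.read_state(): the state, without advancing time (a new reading comes with each control period).
- bot.read_camera(name): name is "scene" or "top" or "wrist"; returns a dict with "pixels" (480x640x3 uint8, blue, green, red), "mtx" (3x3 intrinsics, pixels), "R" (3x3) and "t" (3): a world point X has camera coordinates R X + t. Camera axes: x right, y down, z forward; pixel columns grow to the right and rows downward; lengths in m; the calibration is good to about 2 mm. A picture is of the moment at which its call begins. There is no depth.
- bot.finish_job(): hands the job in; it is judged then, once.
The state is a dict: "time": time; "q": joint angles; "joint_vel": joint speeds; "joint_torque": joint torques, N m; "tool_pos": TCP position; "tcp_rot": TCP orientation; "wrist_force": force on the tool from outside, world axes, zero at the start; "torque": the same for the moment, N m; "width": opening from 0.0 (shut) to 1.0 (fully open); "grip_force": force on a finger pad.
Only numpy, scipy, OpenCV 4.12 (cv2) and the standard library are available. Lean on these libraries where they do the work, as an engineer would, in place of code of your own. Each camera call takes 0.05 s, during which the arm holds its last target. There are 200 camera calls.

## Working session

There is one attempt and no reset: what is moved stays moved. The work goes in short steps, Python scripts to look and compute and a tool call to move; the robot and the scene stay as the last step left them, time stands still between calls to the robot, and variables do not carry over. Pictures are saved under pics/ and viewed, at most 13 in all, crops included, and the job is handed in when it is done.

Besides the shell and the picture viewer there is one more tool, called after "Call:" as name(argument=value, ...) on one line, values as JSON. play_rows: Moves the arm, as the interface text tells. Its arguments: {"type":"object","properties":{"steps":{"type":"array"},"jaw":{"type":"number"},"grip_force":{"type":"number"}},"required":["steps"]}

```bash
mkdir -p pics; ls; python3 - <<'E'
from workcell import bot
import cv2,numpy as np
s=bot.read_state(); print(s)
for n in("scene","top"):
    c=bot.read_camera(n); cv2.imwrite(f"pics/{n}0.png",c["pixels"]); print(n,c["mtx"].tolist(),c["R"].round(4).tolist(),c["t"].round(4).tolist())
E
```

```text
pics
{'time': 0.0, 'q': array([-1.13690568e+00,  2.64766739e-01,  1.60540498e+00,  1.03573016e-06,
        1.27370385e+00, -3.69113860e-02]), 'joint_vel': array([-0.00046752,  0.00094979, -0.00167218, -0.00198714,  0.00046917,
        0.00024092]), 'joint_torque': array([-2.16964036e-03, -5.15121174e+01, -3.67316508e+01,  6.50673269e-05,
        1.29159409e-02,  2.27024697e-05]), 'tool_pos': array([ 0.30587403, -0.60092299,  0.24693611]), 'tcp_rot': array([-3.05277379e+00, -7.32200432e-01,  7.05092885e-04]), 'wrist_force': array([-0.35119673,  0.05194876,  0.4755444 ]), 'torque': array([0.03242738, 0.02708623, 0.00305835]), 'grip_force': 0.0, 'width': 1.0031143111412857}
scene [[555.782126081846, 0.0, 315.26112192364536], [0.0, 555.782126081846, 236.44212142756137], [0.0, 0.0, 1.0]] [[-0.9793, 0.2013, 0.021], [0.1199, 0.6606, -0.7411], [-0.1631, -0.7232, -0.6711]] [0.5759, 0.0103, 1.6125]
top [[618.8131822500728, 0.0, 307.487414553135], [0.0, 618.8131822500728, 245.2457072292835], [0.0, 0.0, 1.0]] [[0.169, -0.9855, -0.0144], [-0.7797, -0.1248, -0.6136], [0.6029, 0.1149, -0.7895]] [-0.0274, 0.5745, 1.3335]
```

View pics/scene0.png

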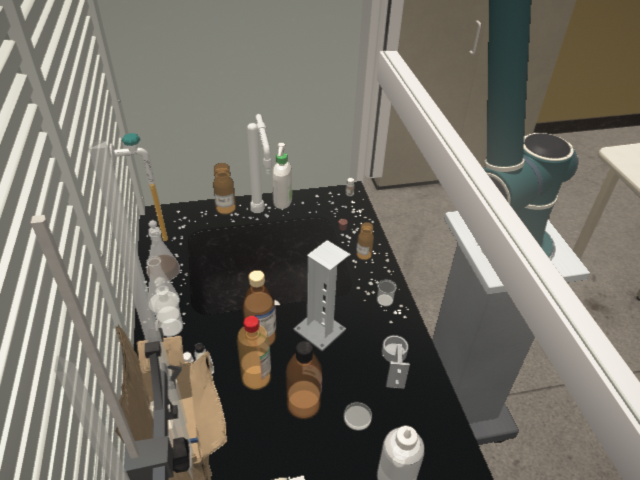

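View pics/top0.png

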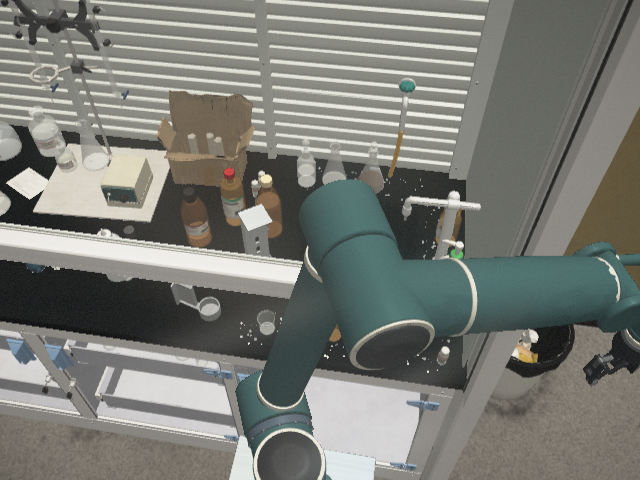

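The scene view shows the stand foot at (320,328), the bracket at (397,365) with its cup at (395,346), the beaker at (387,292), an amber bottle at (365,242) and the vial at (350,187). A sash bar crosses in front of the robot. The top view shows the bracket at (190,295) and the beaker at (266,322), with the arm hiding the bottle.

```bash
cat > h.py <<'E'
from workcell import bot
import cv2,numpy as np
from scipy.spatial.transform import Rotation as Ro
def cam(n,save=None):
    c=bot.read_camera(n)
    if save: cv2.imwrite(f"pics/{save}.png",c["pixels"])
    return c
def ray(c,u,v):
    d=c["R"].T@np.linalg.solve(c["mtx"],[u,v,1.]); return -c["R"].T@c["t"],d/np.linalg.norm(d)
def plane(c,u,v,z=0.):
    o,d=ray(c,u,v); return o+d*(z-o[2])/d[2]
def tri(*a):
    A=np.zeros((3,3));b=np.zeros(3);L=[ray(*x) for x in a]
    for o,d in L:
        P=np.eye(3)-np.outer(d,d);A+=P;b+=P@o
    X=np.linalg.solve(A,b); return X,[np.linalg.norm(np.cross(X-o,d)) for o,d in L]
def proj(c,X):
    p=c["mtx"]@(c["R"]@np.asarray(X,float)+c["t"]); return p[:2]/p[2]
def crop(c,x0,y0,x1,y1,k,name):
    cv2.imwrite(f"pics/{name}.png",cv2.resize(c["pixels"][y0:y1,x0:x1],None,fx=k,fy=k,interpolation=cv2.INTER_CUBIC))
E
python3 - <<'E'
from h import *
s=cam("scene");t=cam("top")
np.set_printoptions(precision=4,suppress=True)
print("centres",ray(s,0,0)[0],ray(t,0,0)[0])
for n,u,v in(("foot",320,345),("brk",397,387),("beak",386,303),("amber",364,257),("vial",350,194),("bigamber",226,212)): print(n,plane(s,u,v))
print("beak top",plane(t,266,332),"cup",plane(t,209,318), "vial?",plane(t,443,362))
# sash bar: y-parallel edges; candidate heights
for p in((380,53),(640,470),(400,53),(640,375)): print("scene bar",[plane(s,*p,z) .round(3).tolist()for z in(.3,.5,.7)])
for p in((10,226),(300,260),(10,251),(300,285)): print("top bar",[plane(t,*p,z).round(3).tolist() for z in(.3,.5,.7)])
a=s["pixels"][120:420,220:460]; b=t["pixels"][170:370,140:300]
a=cv2.resize(a,None,fx=2,fy=2,interpolation=2); b=cv2.resize(b,(320,400),interpolation=2)
o=np.zeros((600,800,3),np.uint8);o[:,:480]=a;o[:400,480:]=b;cv2.imwrite("pics/c1.png",o)
E
```

```text
centres [0.8258 1.0435 1.0777] [-0.3514 -0.1086  1.4049]
foot [0.6302 0.2607 0.    ]
brk [0.4851 0.4051 0.    ]
beak [0.4367 0.1632 0.    ]
amber [ 0.4475 -0.0102  0.    ]
vial [ 0.4155 -0.2941  0.    ]
bigamber [ 0.8071 -0.2738  0.    ]
beak top [0.4233 0.1541 0.    ] cup [0.4404 0.3118 0.    ] vial? [ 0.4107 -0.301   0.    ]
scene bar [[0.245, -0.64, 0.3], [0.394, -0.207, 0.5], [0.544, 0.226, 0.7]]
scene bar [[0.277, 0.781, 0.3], [0.418, 0.848, 0.5], [0.559, 0.916, 0.7]]
scene bar [[0.179, -0.629, 0.3], [0.345, -0.199, 0.5], [0.512, 0.231, 0.7]]
scene bar [[0.175, 0.637, 0.3], [0.343, 0.742, 0.5], [0.51, 0.846, 0.7]]
top bar [[0.439, 0.749, 0.3], [0.296, 0.594, 0.5], [0.153, 0.439, 0.7]]
top bar [[0.449, 0.062, 0.3], [0.304, 0.031, 0.5], [0.159, 0.0, 0.7]]
top bar [[0.37, 0.715, 0.3], [0.239, 0.566, 0.5], [0.109, 0.417, 0.7]]
top bar [[0.383, 0.05, 0.3], [0.25, 0.021, 0.5], [0.117, -0.008, 0.7]]
```

View pics/c1.png

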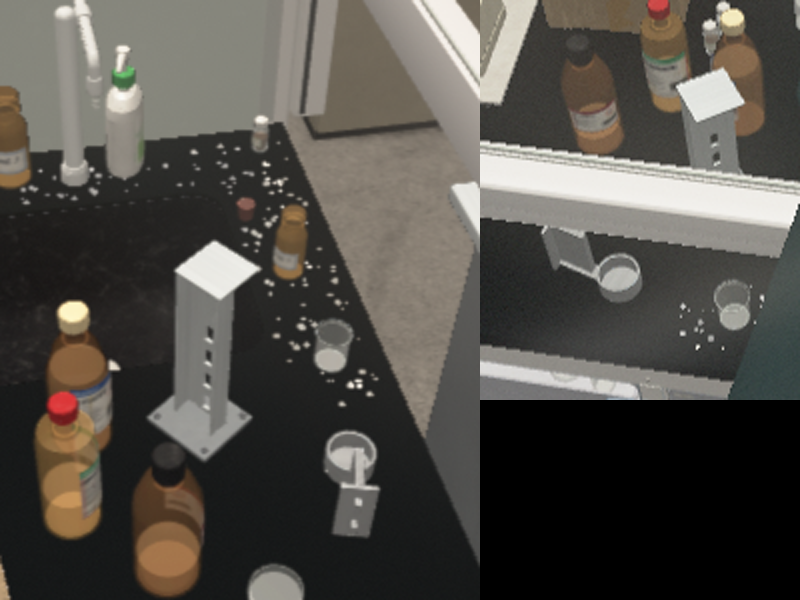

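The crop shows the slots on the stand face at about x=325 in the full scene image, the foot corners near (294,328), (323,348) and (346,327), and the bracket's back plate with two hooks facing the scene camera. I'll zoom in to get sharper points.

```bash
python3 - <<'E'
from h import *
s=cv2.imread("pics/scene0.png")
o=np.zeros((600,800,3),np.uint8)
o[:,:540]=cv2.resize(s[250:400,285:420],None,fx=4,fy=4,interpolation=2)
o[:240,560:800]=cv2.resize(s[210:270,340:400],None,fx=4,fy=4,interpolation=2)
t=cv2.imread("pics/top0.png")
o[260:560,540:800]=cv2.resize(t[265:340,160:225],None,fx=4,fy=4,interpolation=2)
cv2.imwrite("pics/c2.png",o)
E
```

```text
(no output)
```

View pics/c2.png

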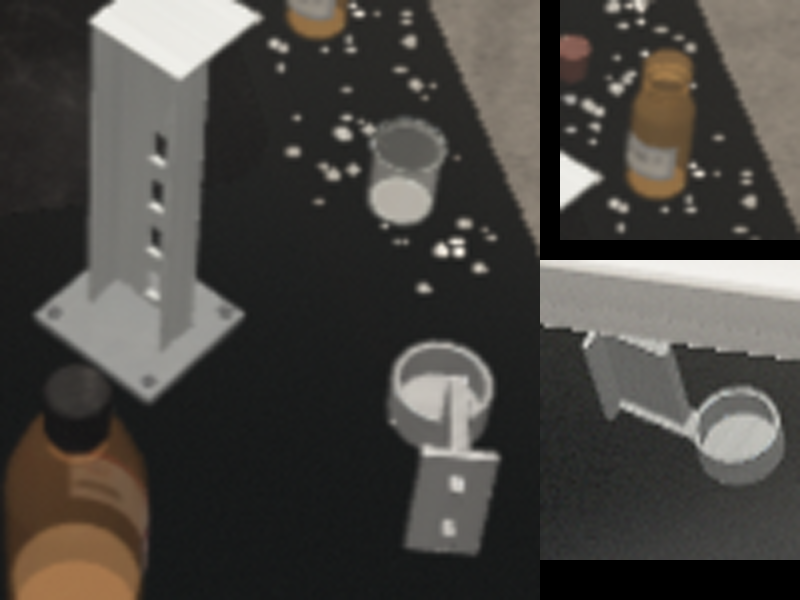

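The crop shows the stand from behind, looking into the open channel. Its foot corners are at crop (35,315), (148,403) and (245,315), and the slots run at x≈157. The bracket's plate corners are at (423,450), (498,457), (405,547) and (480,554), and its cup rim is centred at (441,387). The amber bottle spans crop (628..693, 50..198).

```bash
python3 - <<'E'
from h import *
np.set_printoptions(precision=4,suppress=True)
s=cam("scene");t=cam("top")
S=lambda u,v:(285+u/4-.375,250+v/4-.375); J=lambda u,v:(340+(u-560)/4-.375,210+v/4-.375); T=lambda u,v:(160+(u-540)/4-.375,265+(v-260)/4-.375)
F=[plane(s,*S(*p),.008) for p in((35,315),(148,403),(245,315))]
print("foot",F,[np.linalg.norm(F[i]-F[i+1]) for i in(0,1)])
for z,p in((.159,(159,147)),(.119,(157,193)),(.079,(156,240)),(.039,(154,286))):print("slot",plane(s,*S(*p),z-.012))
for p,z in(((423,450),.09),((498,457),.09),((405,547),0),((480,554),0)):print("plate",plane(s,*S(*p),z))
print("cuprim",plane(s,*S(441,387),.03),plane(t,*T(739,424),.03),tri((s,*S(441,387)),(t,*T(739,424))))
# jar
a,b=plane(s,*J(628,185)),plane(s,*J(687,185)); print("jar base L,R",a,b,np.linalg.norm(a-b), "front",plane(s,*J(657,198)))
B=plane(s,*J(657,184)); print("c",B,"top z pred px",proj(s,B+[0,0,.111]),J(668,55),"body", (proj(s,B+[0,0,.096])))
print("rim width px pred 43mm", 555.8*.043/ (s["R"]@B+s["t"])[2])
print("beaker",plane(s,*S(402,205)))
E
```

```text
foot [array([0.6848, 0.2062, 0.008 ]), array([0.6311, 0.2823, 0.008 ]), array([0.5596, 0.2298, 0.008 ])] [np.float64(0.0931107377310562), np.float64(0.08870815724575176)]
slot [0.6132 0.2097 0.147 ]
slot [0.6129 0.209  0.107 ]
slot [0.6126 0.2106 0.067 ]
slot [0.613  0.2127 0.027 ]
plate [0.5087 0.3976 0.09  ]
plate [0.4708 0.4093 0.09  ]
plate [0.5091 0.3988 0.    ]
plate [0.4692 0.411  0.    ]
cuprim [0.4661 0.3185 0.03  ] [0.4602 0.3118 0.03  ] (array([0.4639, 0.3139, 0.0234]), [np.float64(0.00012892344184104628), np.float64(0.0001289234418411222)])
jar base L,R [ 0.4666 -0.0182  0.    ] [ 0.426  -0.0108  0.    ] 0.04127030527777746 front [ 0.4501 -0.0021  0.    ]
c [ 0.4464 -0.0155  0.    ] top z pred px [367.2067 225.629 ] (366.625, 223.375) body [366.7369 229.8582]
rim width px pred 43mm 15.40921329717084
beaker [0.4368 0.1559 0.    ]
```

Call:
play_rows(steps=[0, 0, -0.0625, 0, 0, 0, -0.125, 0, 0, -0.03, -0.18, 0, 0, -0.07, -0.22, 0, 0, -0.12, -0.24, 0, 0, -0.17, -0.25, 0, 0, -0.22, -0.25, 0], jaw=0)

```text
time: 1.18
tool_pos: [0.2058, -0.4043, 0.4998]
tcp_rot: [3.052, 0.732, 0.001]
wrist_force: [-1.2, 1.1, 0.4]
width: 1.0
grip_force: 0.0
```

```bash
python3 - <<'E'
from h import *
s=bot.read_state();print(s["q"].round(4),s["tool_pos"].round(4),s["tcp_rot"].round(4))
c=cam("top","top1");cam("scene","scene1")
E
```

```text
[-1.1549 -0.214   1.6435 -0.      1.7093 -0.0549] [ 0.2058 -0.4043  0.4998] [3.0522e+00 7.3210e-01 7.0000e-04]
```

View pics/top1.png

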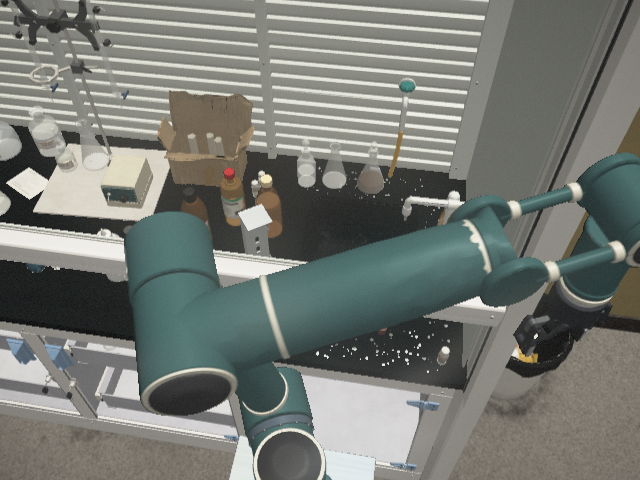

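```bash
python3 - <<'E'
from h import *
t=cam("top")
for d in(0,.1,.2,.3,.4,.45):print(d,proj(t,[.2058,-.4043,.4998+d]))
u=np.array([np.cos(-1.1549),np.sin(-1.1549)])
for h in(.2,.3,.4):
  r=.5065*np.sin(-.214);print("elbow",h,proj(t,[*(r*u),h+.5065*np.cos(.214)]), "shoulder",proj(t,[0,0,h]))
print(plane(t,160,283,.39),plane(t,160,283,.37),plane(t,160,272,.435),plane(t,490,312,.38), plane(t,490,300,.435))
E
```

```text
0 [550.15694675 341.29718523]
0.1 [569.64081348 308.88769776]
0.2 [592.70762307 270.51833884]
0.3 [620.44576511 224.37867986]
0.4 [654.43412119 167.8424073 ]
0.45 [674.47170501 134.51186616]
elbow 0.2 [193.59829746 381.61384109] shoulder [291.55424354 483.04333318]
elbow 0.3 [179.29758375 342.24606085] shoulder [289.595092   465.53927408]
elbow 0.4 [161.30765888 292.72242006] shoulder [287.33197972 445.31947475]
[0.28334197 0.31315877 0.39      ] [0.29585094 0.3214697  0.37      ] [0.27988261 0.30251611 0.435     ] [ 0.32631156 -0.33407446  0.38      ] [ 0.31623373 -0.32220082  0.435     ]
```

The view shows the elbow swung back to the left at about (180,320), with the white bar running beneath the arm at v≈270–310. The amber bottle is still hidden behind the forearm. I'll swing in over the bar.

Call:
play_rows(steps=[0.05, -0.027, -0.02, 0, 0.1, -0.055, -0.02, 0, 0.15, -0.082, -0.02, 0, 0.194, -0.108, -0.02, 0, 0.238, -0.146, -0.02, -0.1, 0.282, -0.184, -0.02, -0.25, 0.326, -0.222, -0.02, -0.4, 0.371, -0.26, -0.02, -0.55, 0.415, -0.298, -0.02, -0.7, 0.443, -0.343, -0.02, -0.8])

```text
time: 2.58
tool_pos: [0.4476, 0.1035, 0.517]
tcp_rot: [-2.524, -1.869, 0.002]
wrist_force: [0.9, -0.1, -0.0]
width: 0.997
grip_force: 0.0
```

Call:
play_rows(steps=[0.055, -0.013, 0, 0, 0.11, -0.026, 0, 0, 0.165, -0.039, 0, 0, 0.2055, -0.048, 0.02, 0, 0.2055, -0.048, 0.08, 0, 0.2055, -0.048, 0.14, 0, 0.2055, -0.048, 0.2, 0, 0.2055, -0.048, 0.25, 0, 0.2055, -0.048, 0.3, 0, 0.2055, -0.048, 0.3, 0])

```text
time: 3.82
tool_pos: [0.4578, 0.31, 0.2124]
tcp_rot: [-2.528, -1.864, 0.018]
wrist_force: [-0.6, 0.5, 0.4]
width: 0.998
grip_force: 0.0
```

```bash
python3 - <<'E'
from h import *
s=bot.read_state();print(s["q"].round(4),s["tool_pos"].round(4),s["tcp_rot"].round(4))
a=cam("scene")["pixels"];b=cam("wrist");print(b["R"].round(3).tolist(),b["t"].round(3).tolist(),b["mtx"].round(1).tolist())
np.savez("w0.npz",**b)
o=np.zeros((600,800,3),np.uint8);o[:300,:400]=cv2.resize(a,(400,300),interpolation=3);o[300:,:400]=a[120:420,240:640];o[:300,400:]=cv2.resize(b["pixels"],(400,300),interpolation=3);cv2.imwrite("pics/p3.png",o)
E
```

```text
[0.5502 0.0669 1.8997 0.     1.1864 0.8502] [0.4578 0.31   0.2124] [-2.5276 -1.864   0.0179]
[[0.955, -0.297, -0.003], [-0.282, -0.91, 0.305], [-0.094, -0.29, -0.952]] [-0.346, 0.382, 0.481] [[349.0, 0.0, 316.3], [0.0, 349.0, 238.3], [0.0, 0.0, 1.0]]
```

View pics/p3.png

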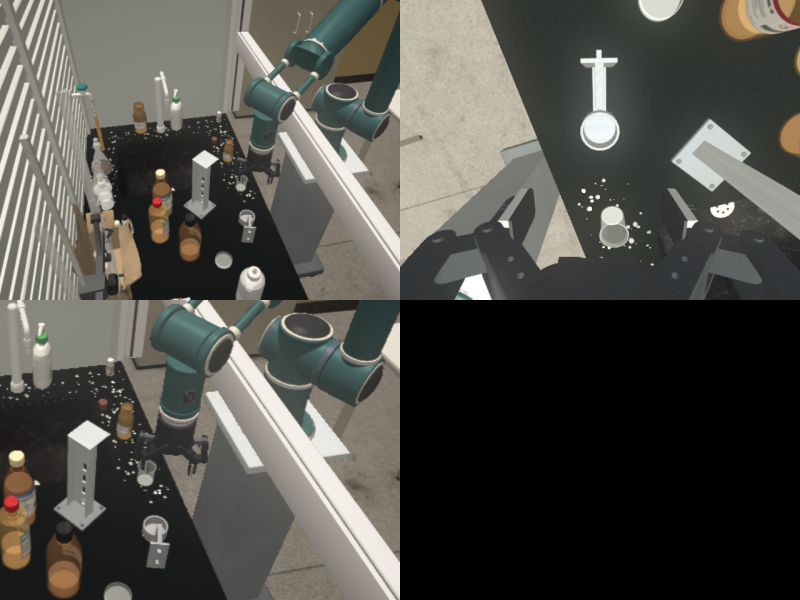

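The scene view shows the wrist inside the bar with only the thin fork crossing over it. The wrist view shows the bracket's cup at full-image (320,208), its plate at (320,98) and the stand foot corners near (435,248), (496,189), (560,243) and (499,304).

```bash
cat > wm.py <<'E'
from h import *
np.set_printoptions(precision=4,suppress=True)
b=cam("wrist"); g=cv2.cvtColor(b["pixels"],cv2.COLOR_BGR2GRAY)
m=np.uint8(g>110)*255; m=cv2.morphologyEx(m,cv2.MORPH_CLOSE,np.ones((3,3)))
n,l,st,ce=cv2.connectedComponentsWithStats(m)
for i in range(1,n):
    if st[i,4]>150: print(i,st[i],ce[i].round(1))
p=proj(b,[.462,.314,.03]); print("cup pred",p)
i=l[int(p[1]),int(p[0])]; k=np.uint8(l==i)
c=max(cv2.findContours(k,0,1)[0],key=cv2.contourArea)
# cup = opened blob with big kernel
cup=cv2.morphologyEx(cv2.drawContours(np.zeros_like(k),[c],-1,1,-1),cv2.MORPH_OPEN,cv2.getStructuringElement(2,(31,31)))
cc=max(cv2.findContours(cup,0,1)[0],key=cv2.contourArea); e=cv2.minEnclosingCircle(cc); f=cv2.fitEllipse(cc)
print("cup",e,f,"world",plane(b,*f[0],.03),plane(b,*f[0],.0), "diam px pred",349*.058/(b["R"]@np.array([.462,.314,.03])+b["t"])[2])
up=cv2.subtract(k,cv2.dilate(cup,np.ones((5,5)))); ys,xs=np.nonzero(up)
print("rest",ys.min(),ys.max()); 
for y in range(ys.min(),ys.max(),6): print(y,xs[ys==y].min(),xs[ys==y].max(),end="; ")
print(bot.read_state()["tool_pos"])
E
python3 wm.py
```

```text
1 [    0     0   296   432 77960] [108.4 215.7]
2 [ 377    0   74   39 2177] [411.4  15.8]
3 [ 509    0  131   66 5356] [556.9  32. ]
4 [595   0  32  34 706] [610.6  12.5]
5 [628  73  12  51 432] [634.6  99.5]
6 [ 286   83   63  159 5654] [316.8 174. ]
7 [ 604  182   36   65 1828] [624. 217.]
8 [  431   192   209   197 14264] [536.9 281. ]
15 [ 428  302   49   81 1003] [454.1 336.9]
21 [494 323  39  26 715] [513.6 336.1]
23 [ 317  327   56   72 2661] [340.3 365.3]
37 [  91  398   56   82 2545] [118.5 445.4]
cup pred [316.7973 212.7179]
cup ((317.5, 207.8333282470703), 33.83713150024414) ((317.3185729980469, 209.0699462890625), (61.399269104003906, 65.60399627685547), 0.7950055599212646) world [0.4635 0.3171 0.03  ] [0.4615 0.3106 0.    ] diam px pred 62.97359527675663
rest 83 174
83 312 319; 89 311 319; 95 311 344; 101 286 345; 107 291 339; 113 305 327; 119 305 327; 125 305 327; 131 305 327; 137 306 327; 143 306 327; 149 306 327; 155 306 327; 161 306 327; 167 306 327; 173 306 327; [0.4621 0.3127 0.2203]
```

Call:
play_rows(steps=[0.001, 0, 0.06, 0, 0.001, 0, 0.11, 0, 0.001, 0, 0.15, 0, 0.001, 0, 0.175, 0, 0.001, 0, 0.19, 0, 0.001, 0, 0.2, 0, 0.001, 0, 0.2, 0])

```text
time: 4.85
tool_pos: [0.4615, 0.313, 0.0189]
tcp_rot: [2.528, 1.864, 0.002]
wrist_force: [-0.1, -0.6, 0.1]
width: 1.0
grip_force: 0.0
```

Call:
play_rows(steps=[0, 0, 0, 0, 0, 0, 0, 0, 0, 0, 0, 0, 0, 0, 0, 0, 0, 0, 0, 0, 0, 0, 0, 0], jaw=255, grip_force=110)

```text
time: 5.6
tool_pos: [0.462, 0.3133, 0.0206]
tcp_rot: [2.528, 1.864, 0.005]
wrist_force: [-1.4, -1.1, 8.4]
width: 0.652
grip_force: 115.3
```

Call:
play_rows(steps=[0, 0, -0.01, 0, 0, 0, -0.03, 0, 0, 0, -0.06, 0, 0, 0, -0.09, 0, 0, 0, -0.11, 0, 0, 0, -0.11, 0, 0, 0, -0.11, 0])

```text
time: 6.48
tool_pos: [0.46, 0.3121, 0.1274]
tcp_rot: [-2.528, -1.865, 0.003]
wrist_force: [-0.4, -0.4, -3.3]
width: 0.652
grip_force: 116.7
```

```bash
python3 - <<'E'
from h import *
s=bot.read_state();print(s["tool_pos"].round(4),s["tcp_rot"].round(4),s["wrist_force"].round(2),s["torque"].round(3),s["width"])
a=cam("scene");np.savez("s4.npz",**a);b=cam("wrist");np.savez("w4.npz",**b);t=cam("top")
o=np.zeros((600,800,3),np.uint8);o[:,:400]=cv2.resize(a["pixels"][230:380,330:430],None,fx=4,fy=4,interpolation=2);o[:300,400:]=cv2.resize(b["pixels"],(400,300),interpolation=3)
o[300:,400:]=cv2.resize(t["pixels"][240:340,140:273],(400,300),interpolation=2);cv2.imwrite("pics/p4.png",o)
E
```

```text
[0.46   0.3121 0.1274] [-2.5283 -1.8646  0.0026] [-0.39 -0.38 -3.3 ] [-0.1    0.067  0.021] 0.6521091131795489
```

View pics/p4.png

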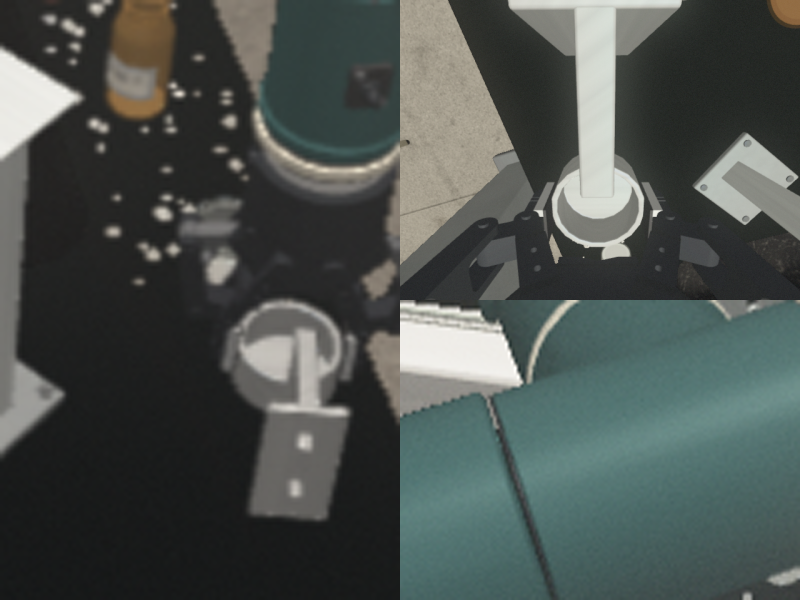

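The scene crop shows the bracket lifted and roughly upright, gripped by the cup. Its plate corners are at crop (267,405), (350,409), (248,515) and (327,520). The wrist view shows the cup between the fingers.

```bash
python3 - <<'E'
from h import *
from scipy.optimize import least_squares
np.set_printoptions(precision=4,suppress=True)
a=np.load("s4.npz")
px=np.array([[267,405],[350,409],[248,515],[327,520]])/4+[330-.375,230-.375]
C=np.array([[0,-.02,.09],[0,.02,.09],[0,-.02,0],[0,.02,0]])
def pts(o,yaw,pitch): return o+Ro.from_euler("zy",[yaw,pitch]).apply(C)
o0=np.array([.4871,.4039,.1074])
# before lift reference (same model on table)
p0=np.array([[423,450],[498,457],[405,547],[480,554]])/4+[285-.375,250-.375]
print("table resid",(np.array([proj(a,x) for x in pts(np.array([.4891,.4045,0]),np.radians(73),0)])-p0).round(1).tolist())
for pi in(0,.05,.1): 
    o=o0+[0,0,-.095*np.sin(pi)]
    print(pi,(np.array([proj(a,x) for x in pts(o,np.radians(73),pi)])-px).round(1).tolist())
f=lambda v:(np.array([proj(a,x) for x in pts(v[:3],v[3],v[4])])-px).ravel()
r=least_squares(f,[*o0,1.27,0]);print(r.x,np.degrees(r.x[3]),r.cost)
E
```

```text
table resid [[0.4, 0.4], [0.5, 0.4], [0.3, -0.1], [-0.4, -0.2]]
0 [[1.3, -0.4], [0.7, 0.3], [0.9, -1.1], [0.2, -0.6]]
0.05 [[-1.2, 1.7], [-1.8, 1.9], [0.6, 0.5], [-0.1, 0.4]]
0.1 [[-3.7, 3.9], [-4.2, 3.5], [0.3, 2.1], [-0.3, 1.5]]
[0.4991 0.4251 0.1368 1.3061 0.0132] 74.83621019822216 0.012300430367477645
```

Call:
play_rows(steps=[-0.022, 0.01, 0, 0.08, -0.045, 0.02, 0, 0.16, -0.068, 0.03, 0, 0.24, -0.09, 0.04, 0, 0.33, -0.113, 0.05, 0, 0.42, -0.135, 0.06, 0, 0.5, -0.158, 0.07, 0, 0.58, -0.18, 0.079, 0, 0.649, -0.18, 0.079, 0, 0.649, -0.18, 0.079, 0, 0.649])

```text
time: 7.88
tool_pos: [0.4827, 0.1175, 0.1278]
tcp_rot: [-2.99, -0.961, 0.001]
wrist_force: [0.6, 0.8, -3.4]
width: 0.648
grip_force: 116.9
```

```bash
python3 - <<'E'
from h import *
np.set_printoptions(precision=4,suppress=True)
s=bot.read_state();print(s["q"],s["tool_pos"],s["tcp_rot"],s["wrist_force"].round(2),s["torque"].round(3),s["width"])
v=Ro.from_rotvec(s["tcp_rot"]).as_matrix();print(v, np.degrees(np.arctan2(v[1,0],v[0,0])))
a=cam("scene");np.savez("s5.npz",**a);b=cam("wrist");np.savez("w5.npz",**b)
o=np.zeros((600,800,3),np.uint8);o[:,:400]=cv2.resize(a["pixels"][230:380,300:400],None,fx=4,fy=4,interpolation=2);o[:450,400:]=cv2.resize(b["pixels"][0:300,180:446],(400,450),interpolation=2);cv2.imwrite("pics/p5.png",o)
E
```

```text
[0.1884 0.038  2.0992 0.0006 1.0054 1.1368] [0.4827 0.1175 0.1278] [-2.9903 -0.9613  0.0014] [ 0.63  0.79 -3.42] [-0.071  0.122  0.021] 0.6480482218940277
[[ 0.8127  0.5827 -0.001 ]
 [ 0.5827 -0.8127  0.0003]
 [-0.0007 -0.0008 -1.    ]] 35.640767889298566
```

View pics/p5.png

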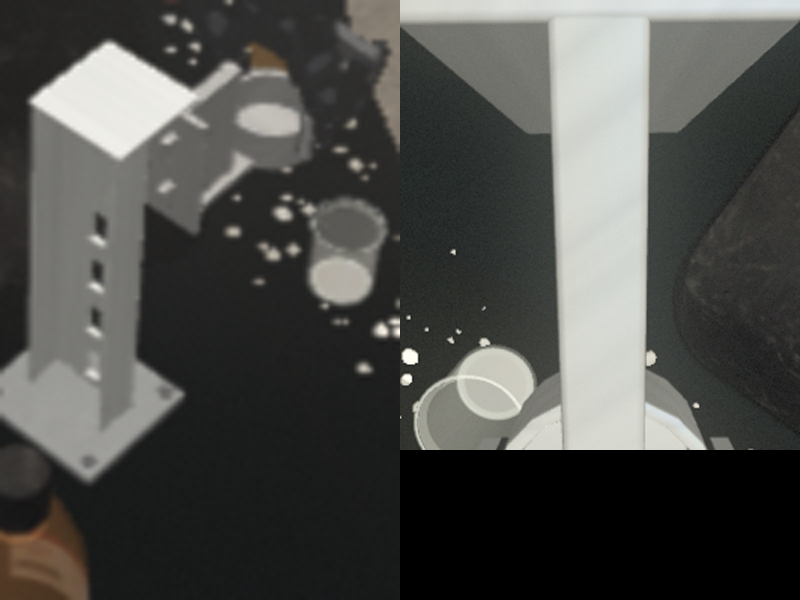

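The scene crop shows the bracket just in front of the stand. Its hook tops are lit at full-image (342.2,264.5) and (341.6,276.5), and the slots' lit lower edges are near (324.2,289.9), (324.1,301.2), (323.4,312.5) and (322.7,323.5).

```bash
python3 - <<'E'
from h import *
np.set_printoptions(precision=4,suppress=True)
a=cam("scene"); k=lambda yaw:Ro.from_euler("z",yaw,degrees=True).as_matrix()
def P(o,yaw,pit,x): return proj(a,np.array(o)+Ro.from_euler("zy",[np.radians(yaw),pit]).apply(x))
for z in(.073,.033): print("table hook",P([.4891,.4045,0],73,0,[.005,0,z]))
print("obs (399.1,370.9),(397.1,381.6)")
tcp=bot.read_state()["tool_pos"];print(tcp)
o=tcp+k(35.64)@[.0951,.0007,0]; o[2]=tcp[2]-.0215
for z in(.073,.033): print("now hook",P(o,35.64,.015,[.005,0,z]))
print("obs (342.2,264.5),(341.6,276.5)")
for z in(.135,.095,.055,.015): print("slot",P([.6108,.2098,0],35.8,0,[.002,0,z]))
print("obs (324.2,289.9)(324.1,301.2)(323.4,312.5)(322.7,323.5)")
# px per mm along stand y and x
S=lambda x:P([.6108,.2098,0],35.8,0,x)
print("d/dy",(S([0,.01,.135])-S([0,0,.135]))/10,"d/dx",(S([.01,0,.135])-S([0,0,.135]))/10,"d/dz",(S([0,0,.145])-S([0,0,.135]))/10)
g=a["pixels"]
for (x0,y0,x1,y1,n) in((333,255,352,285,"hooks"),(318,280,332,330,"slots")):
    w=cv2.cvtColor(g[y0:y1,x0:x1],6); m=np.uint8(w>(170 if n=="slots" else 165)); q=cv2.connectedComponentsWithStats(m)
    print(n,[(q[2][i,4],(q[3][i]+[x0,y0]).round(1).tolist()) for i in range(1,q[0])])
E
```

```text
table hook [399.2427 370.0065]
table hook [397.0012 380.6204]
obs (399.1,370.9),(397.1,381.6)
[0.4829 0.1179 0.1281]
now hook [342.3861 263.4497]
now hook [341.715  275.5402]
obs (342.2,264.5),(341.6,276.5)
slot [324.6678 290.3096]
slot [324.1123 301.903 ]
slot [323.5792 313.026 ]
slot [323.0674 323.7066]
obs (324.2,289.9)(324.1,301.2)(323.4,312.5)(322.7,323.5)
d/dy [0.3271 0.2252] d/dx [-0.2928  0.2359] d/dz [ 0.0146 -0.2975]
hooks [(np.int32(112), [338.7, 258.8]), (np.int32(4), [341.5, 264.5]), (np.int32(4), [341.0, 276.5]), (np.int32(1), [351.0, 279.0])]
slots [(np.int32(4), [324.0, 289.5]), (np.int32(5), [323.6, 301.4]), (np.int32(4), [323.0, 312.5]), (np.int32(7), [323.0, 323.0])]
```

Call:
play_rows(steps=[0.01, 0.0012, 0.012, 0, 0.02, 0.0012, 0.023, 0, 0.03, 0.0012, 0.023, 0, 0.04, 0.0012, 0.023, 0, 0.044, 0.0012, 0.023, 0, 0.048, 0.0012, 0.023, 0, 0.052, 0.0012, 0.023, 0, 0.056, 0.0012, 0.023, 0, 0.056, 0.0012, 0.023, 0, 0.056, 0.0012, 0.023, 0])

```text
time: 9.28
tool_pos: [0.5291, 0.1489, 0.1053]
tcp_rot: [-2.991, -0.961, 0.0]
wrist_force: [-0.1, -0.1, -3.7]
width: 0.656
grip_force: 116.9
```

Call:
play_rows(steps=[0.002, 0, 0, 0, 0.004, 0, 0, 0, 0.006, 0, 0, 0, 0.007, 0, 0, 0, 0.008, 0, 0, 0, 0.009, 0, 0, 0, 0.009, 0, 0, 0])

```text
time: 10.15
tool_pos: [0.532, 0.1509, 0.1038]
tcp_rot: [2.988, 0.961, -0.019]
wrist_force: [-11.4, -12.6, 4.5]
width: 0.649
grip_force: 117.7
```

Call:
play_rows(steps=[0.002, 0, 0, 0, 0.004, 0, 0, 0, 0.006, 0, 0, 0, 0.006, 0, 0, 0])

```text
time: 10.65
tool_pos: [0.5319, 0.1509, 0.1022]
tcp_rot: [2.985, 0.961, -0.039]
wrist_force: [-23.6, -23.3, 11.0]
width: 0.653
grip_force: 118.4
```

```bash
python3 - <<'E'
from h import *
np.set_printoptions(precision=4,suppress=True)
s=bot.read_state();M=Ro.from_rotvec(s["tcp_rot"]).as_matrix();print(M,s["tool_pos"],s["torque"])
a=cam("scene");b=cam("wrist");t=cam("top")
o=np.zeros((600,800,3),np.uint8);o[:,:400]=cv2.resize(a["pixels"][235:310,305:355],None,fx=8,fy=8,interpolation=2);o[:300,400:]=cv2.resize(b["pixels"],(400,300),interpolation=3)
o[300:,400:]=cv2.resize(t["pixels"][195:270,220:320],None,fx=4,fy=4,interpolation=2);cv2.imwrite("pics/p6.png",o)
E
```

```text
[[ 0.812   0.5833 -0.0221]
 [ 0.5832 -0.8123 -0.0129]
 [-0.0254 -0.0024 -0.9997]] [0.5319 0.1509 0.1022] [-3.2654  3.0938 -0.1774]
```

View pics/p6.png

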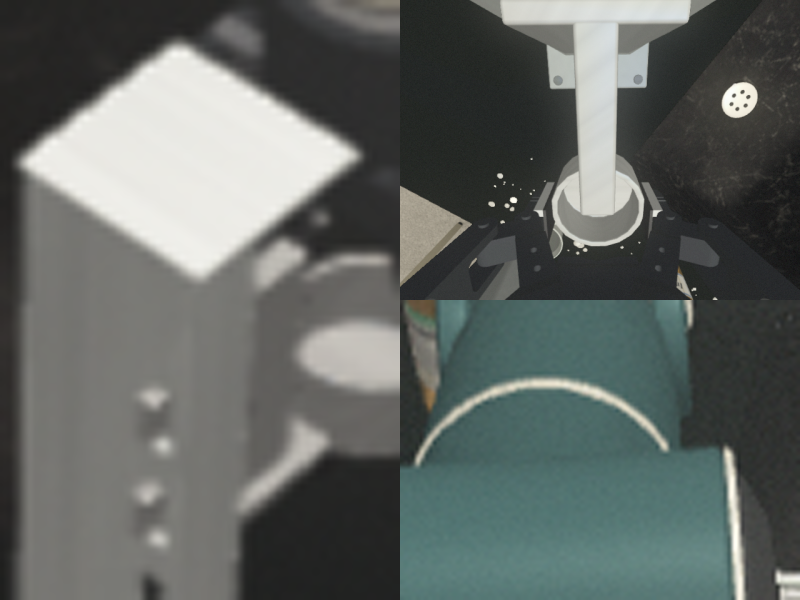

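The scene crop shows both hook tops protruding behind the plate through the upper two slots, at crop (153,398) and (148,492). The press is leaning the hand forward, so I'll back off before pushing down.

Call:
play_rows(steps=[-0.004, 0, 0, 0, -0.008, 0, 0, 0, -0.01, 0, 0, 0, -0.01, 0, 0.002, 0, -0.01, 0, 0.004, 0, -0.01, 0, 0.006, 0, -0.01, 0, 0.006, 0])

```text
time: 11.68
tool_pos: [0.5319, 0.151, 0.0987]
tcp_rot: [2.99, 0.961, -0.006]
wrist_force: [-5.8, -5.0, -0.7]
width: 0.65
grip_force: 117.4
```

Call:
play_rows(steps=[0, 0, 0.002, 0, 0, 0, 0.004, 0, 0, 0, 0.006, 0, 0, 0, 0.008, 0, 0, 0, 0.01, 0, 0, 0, 0.012, 0, 0, 0, 0.012, 0])

```text
time: 12.55
tool_pos: [0.5316, 0.1508, 0.0875]
tcp_rot: [2.99, 0.962, -0.007]
wrist_force: [-9.8, -6.7, 4.1]
width: 0.656
grip_force: 118.2
```

Call:
play_rows(steps=[0, 0, 0.002, 0, 0, 0, 0.004, 0, 0, 0, 0.004, 0, 0, 0, 0.004, 0])

```text
time: 13.05
tool_pos: [0.5317, 0.1506, 0.0863]
tcp_rot: [2.989, 0.963, -0.008]
wrist_force: [-16.7, -10.0, 23.7]
width: 0.654
grip_force: 120.0
```

```bash
python3 - <<'E'
from h import *
np.set_printoptions(precision=4,suppress=True)
s=bot.read_state();print(Ro.from_rotvec(s["tcp_rot"]).as_matrix()[2],s["tool_pos"],s["wrist_force"],s["torque"])
a=cam("scene");np.savez("s7.npz",**a);b=cam("wrist");np.savez("w7.npz",**b)
g=a["pixels"][275:320,312:335]; g=cv2.cvtColor(g,6)
q=cv2.connectedComponentsWithStats(np.uint8(g>165));print([(q[2][i,4],(q[3][i]+[312,275]).round(1).tolist()) for i in range(1,q[0])])
def P(o,yaw,pit,x): return proj(a,np.array(o)+Ro.from_euler("zy",[np.radians(yaw),pit]).apply(x))
for dz in(0,.006,.0125):
  for z in(.073,.033): print(dz,P([.6108,.2098,.07+dz],35.8,0,[.007,0,z]))
E
```

```text
[-0.005  -0.0002 -1.    ] [0.5317 0.1506 0.0863] [-16.6943  -9.9867  23.6974] [-1.0198  2.0904  0.3412]
[(np.int32(4), [324.2, 287.8]), (np.int32(5), [323.2, 300.0]), (np.int32(4), [323.0, 312.5])]
0 [323.3123 289.1108]
0 [322.7815 300.8025]
0.006 [323.3939 287.314 ]
0.006 [322.8597 299.0799]
0.0125 [323.4829 285.3544]
0.0125 [322.945  297.2015]
```

Call:
play_rows(steps=[-0.002, 0, -0.002, 0, -0.002, 0, -0.004, 0, -0.002, 0, -0.004, 0])

```text
time: 13.52
tool_pos: [0.5317, 0.1507, 0.0883]
tcp_rot: [2.991, 0.962, -0.0]
wrist_force: [-6.0, -3.1, 3.9]
width: 0.656
grip_force: 117.9
```

Call:
play_rows(steps=[0, 0, 0, 0, 0, 0, 0, 0, 0, 0, 0, 0, 0, 0, 0, 0, 0, 0, 0, 0], jaw=0)

```text
time: 14.15
tool_pos: [0.5318, 0.1507, 0.0873]
tcp_rot: [-2.991, -0.961, -0.0]
wrist_force: [-1.1, -0.6, 0.5]
width: 1.002
grip_force: 0.0
```

Call:
play_rows(steps=[0, 0, -0.02, 0, 0, 0, -0.05, 0, 0, 0, -0.1, 0, 0, 0, -0.16, 0, 0, 0, -0.22, 0, 0, 0, -0.27, 0, 0, 0, -0.27, 0])

```text
time: 15.02
tool_pos: [0.5341, 0.1513, 0.3637]
tcp_rot: [2.99, 0.961, 0.017]
wrist_force: [0.1, -0.3, -0.4]
width: 0.997
grip_force: 0.0
```

```bash
python3 - <<'E'
from h import *
np.set_printoptions(precision=4,suppress=True)
s=bot.read_state();print(s["q"],s["tool_pos"],s["wrist_force"])
a=cam("scene");np.savez("s8.npz",**a);b=cam("wrist");np.savez("w8.npz",**b);t=cam("top")
g=cv2.cvtColor(a["pixels"][275:320,312:335],6)
q=cv2.connectedComponentsWithStats(np.uint8(g>165));print([(q[2][i,4],(q[3][i]+[312,275]).round(1).tolist()) for i in range(1,q[0])])
o=np.zeros((600,800,3),np.uint8);o[:300,:400]=cv2.resize(a["pixels"][215:290,300:400],None,fx=4,fy=4,interpolation=2)
o[300:,:400]=cv2.resize(a["pixels"][270:345,290:390],None,fx=4,fy=4,interpolation=2)
o[:300,400:]=cv2.resize(b["pixels"],(400,300),interpolation=3);o[300:,400:]=cv2.resize(a["pixels"][210:270,340:420],None,fx=5,fy=5,interpolation=2);cv2.imwrite("pics/p8.png",o)
E
```

```text
[ 0.2311 -0.0215  1.7126  0.0001  1.4394  1.1801] [0.5341 0.1513 0.3637] [ 0.0788 -0.3012 -0.4288]
[(np.int32(5), [324.2, 288.0]), (np.int32(5), [323.2, 300.0]), (np.int32(4), [323.0, 312.5])]
```

View pics/p8.png

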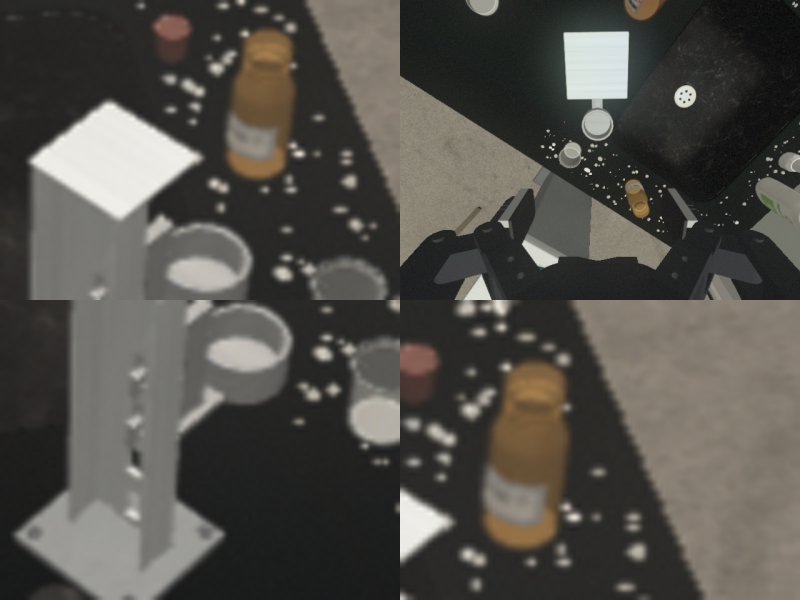

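The bracket hangs from the upper slots, with its cup rim centred at about (350,279) in the scene and (315,198) in the wrist view. The amber bottle is still upright at scene (365,240), and a red cap sits near (343,225). I'll measure the cup, bottle and cap.

```bash
python3 - <<'E'
from h import *
np.set_printoptions(precision=4,suppress=True)
a=dict(np.load("s8.npz"));b=dict(np.load("w8.npz"))
print("red cap",plane(a,300+172/4,215+45/4,.0), "tophalf")
# cup in wrist
g=cv2.cvtColor(b["pixels"],6)
p=proj(b,[.5338,.1542,.1]);print("pred rim w",p,"r",349*.029/(b["R"]@np.array([.5338,.1542,.1])+b["t"])[2],"scene",proj(a,[.5338,.1542,.1]),"sag",proj(a,[.5338,.1542,.0965]))
m=np.uint8(g>110);n,l,st,ce=cv2.connectedComponentsWithStats(m)
x,y=p.astype(int)
for i in set(l[y-32:y+32,x-32:x+32].ravel())-{0}: print(st[i],ce[i])
r=[(yy+y-34,np.nonzero(m[yy+y-34,x-40:x+40])[0][[0,-1]]+x-40) for yy in range(0,68,4) if m[yy+y-34,x-40:x+40].any()];print([(int(q[0]),q[1].tolist()) for q in r])
# jar amber mask
for c,n in((a,"scene"),(b,"wrist")):
    h=cv2.cvtColor(c["pixels"],cv2.COLOR_BGR2HSV); mk=cv2.inRange(h,(8,90,60),(25,255,255))
    mk=cv2.morphologyEx(mk,cv2.MORPH_CLOSE,np.ones((7,7)));N,L,S,C=cv2.connectedComponentsWithStats(mk)
    P0,P1=proj(c,[.4464,-.0155,0]),proj(c,[.4464,-.0155,.111]);print(n,"pred base/top",P0,P1)
    for i in range(1,N):
        if S[i,4]>80 and abs(C[i]-(P0+P1)/2).max()<25:
            ys,xs=np.nonzero(L==i);print(S[i],C[i]);print([(int(v),int(xs[ys==v].min()),int(xs[ys==v].max())) for v in range(ys.min(),ys.max()+1,3)])
E
```

```text
red cap [ 0.4742 -0.1472  0.    ] tophalf
pred rim w [313.7578 198.5251] r 25.96133517787451 scene [350.8793 278.5522] sag [350.787  279.5473]
[  261    50   106   175 13132] [314.3071 118.2846]
[254 224  40  45 822] [273.5973 245.0815]
[327 229   6   5  21] [329.2381 231.0476]
[(164, [307, 323]), (168, [307, 323]), (172, [307, 323]), (176, [307, 328]), (180, [300, 333]), (184, [296, 336]), (188, [294, 338]), (192, [292, 339]), (196, [291, 340]), (200, [291, 340]), (204, [291, 340]), (208, [292, 339]), (212, [294, 337]), (216, [297, 335]), (220, [301, 330]), (224, [310, 321]), (228, [273, 280])]
scene pred base/top [363.8668 255.6371] [367.1982 225.6409]
[356 222  18  38 416] [365.6635 239.1827]
[(222, 365, 368), (225, 361, 372), (228, 360, 372), (231, 360, 372), (234, 359, 372), (237, 358, 373), (240, 358, 372), (243, 359, 372), (246, 364, 372), (249, 369, 371), (252, 369, 371), (255, 357, 371), (258, 359, 369)]
wrist pred base/top [371.1007 295.6319] [384.8441 336.4793]
[ 359  286   41   63 1467] [379.8337 320.2897]
[(286, 374, 374), (289, 364, 382), (292, 362, 385), (295, 360, 364), (298, 359, 362), (301, 360, 382), (304, 360, 388), (307, 361, 391), (310, 362, 393), (313, 363, 394), (316, 364, 395), (319, 364, 396), (322, 365, 396), (325, 366, 396), (328, 367, 396), (331, 370, 397), (334, 371, 399), (337, 372, 399), (340, 373, 398), (343, 374, 396), (346, 377, 393)]
```

Call:
play_rows(steps=[-0.042, 0.022, 0, 0, -0.083, 0.043, 0, 0, -0.125, 0.065, 0, 0, -0.1662, 0.086, 0.03, 0, -0.1662, 0.086, 0.08, 0, -0.1662, 0.086, 0.13, 0, -0.1662, 0.086, 0.157, 0, -0.1662, 0.086, 0.157, 0, -0.1662, 0.086, 0.157, 0])

```text
time: 16.3
tool_pos: [0.4467, -0.016, 0.2004]
tcp_rot: [-2.991, -0.961, 0.001]
wrist_force: [0.1, -0.5, 0.1]
width: 0.999
grip_force: 0.0
```

```bash
python3 - <<'E'
from h import *
np.set_printoptions(precision=4,suppress=True)
s=bot.read_state();print(s["tool_pos"],s["q"]);b=cam("wrist")
print("cup rim now",plane(b,*proj(b,[.5345,.1526,.097]),.097))
h=cv2.cvtColor(b["pixels"],cv2.COLOR_BGR2HSV); mk=cv2.inRange(h,(8,90,60),(25,255,255))
for z in(0,.048,.096,.111):print(z,proj(b,[.4468,-.016,z]),349*.0215/(b["R"]@np.array([.4468,-.016,z])+b["t"])[2])
mk=cv2.morphologyEx(mk,cv2.MORPH_CLOSE,np.ones((9,9)));N,L,S,C=cv2.connectedComponentsWithStats(mk)
for i in range(1,N):
    if S[i,4]>500: print(S[i],C[i])
P=proj(b,[.4468,-.016,.07]);i=min((i for i in range(1,N) if S[i,4]>500),key=lambda i:np.hypot(*(C[i]-P)))
ys,xs=np.nonzero(L==i);print([(int(v),int(xs[ys==v].min()),int(xs[ys==v].max())) for v in range(ys.min(),ys.max()+1,8)])
# cup rim
g=cv2.cvtColor(b["pixels"],6)>110;x,y=proj(b,[.5345,.1526,.0965]).astype(int);print("cup pred",x,y,[(v,(np.nonzero(g[v,max(0,x-60):x+60])[0][[0,-1]]+max(0,x-60)).tolist()) for v in range(max(y-40,0),y+40,8) if g[v,max(0,x-60):x+60].any()])
E
```

```text
[ 0.4467 -0.016   0.2004] [-0.0916 -0.1409  2.123   0.      1.16    0.8574]
cup rim now [0.5345 0.1526 0.097 ]
0 [316.2094 211.833 ] 22.52432679940563
0.048 [316.1998 225.2051] 26.1114617973883
0.096 [316.1867 243.6431] 31.057566766070142
0.111 [316.1815 250.9276] 33.01168031414143
[ 291  194   56   83 3536] [318.7274 235.9064]
[(194, 318, 318), (202, 301, 335), (210, 301, 336), (218, 296, 342), (226, 293, 344), (234, 291, 346), (242, 292, 345), (250, 295, 343), (258, 295, 342), (266, 299, 339), (274, 309, 329)]
cup pred 157 -51 []
```

Call:
play_rows(steps=[-0.0018, 0.0018, 0.02, 0, -0.0018, 0.0018, 0.05, 0, -0.0018, 0.0018, 0.08, 0, -0.0018, 0.0018, 0.105, 0, -0.0018, 0.0018, 0.12, 0, -0.0018, 0.0018, 0.124, 0, -0.0018, 0.0018, 0.124, 0])

```text
time: 17.23
tool_pos: [0.4471, -0.0186, 0.0771]
tcp_rot: [2.99, 0.961, 0.002]
wrist_force: [-0.7, 0.1, 0.2]
width: 0.999
grip_force: 0.0
```

Call:
play_rows(steps=[0, 0, 0, 0, 0, 0, 0, 0, 0, 0, 0, 0, 0, 0, 0, 0, 0, 0, 0, 0, 0, 0, 0, 0, 0, 0, 0, 0], jaw=255, grip_force=40)

```text
time: 18.1
tool_pos: [0.447, -0.0186, 0.0772]
tcp_rot: [2.991, 0.961, 0.002]
wrist_force: [-0.3, 1.2, 6.0]
width: 0.478
grip_force: 40.2
```

Call:
play_rows(steps=[0, 0, -0.01, 0, 0, 0, -0.04, 0, 0, 0, -0.08, 0, 0, 0, -0.12, 0, 0, 0, -0.14, 0, 0, 0, -0.14, 0, 0, 0, -0.14, 0])

```text
time: 18.98
tool_pos: [0.4454, -0.0185, 0.2152]
tcp_rot: [-2.99, -0.961, 0.003]
wrist_force: [-0.7, 0.1, -1.4]
width: 0.476
grip_force: 40.7
```

```bash
python3 - <<'E'
from h import *
np.set_printoptions(precision=4,suppress=True)
s=bot.read_state();T=s["tool_pos"];print(T,s["tcp_rot"],s["width"])
a=cam("scene");h=cv2.cvtColor(a["pixels"],cv2.COLOR_BGR2HSV); mk=cv2.inRange(h,(8,90,60),(25,255,255))
mk=cv2.morphologyEx(mk,cv2.MORPH_CLOSE,np.ones((7,7)));N,L,S,C=cv2.connectedComponentsWithStats(mk)
for z in(-.075,0,.036):print("pred",z,proj(a,T+[0,0,z]))
P=proj(a,T+[0,0,-.03])
for i in range(1,N):
  if S[i,4]>40 and abs(C[i]-P).max()<30:
    ys,xs=np.nonzero(L==i);print(S[i],C[i],[(int(v),int(xs[ys==v].min()),int(xs[ys==v].max())) for v in range(ys.min(),ys.max()+1,2)])
E
```

```text
[ 0.4454 -0.0185  0.2152] [-2.9903 -0.9609  0.0026] 0.4758376484063934
pred -0.075 [368.1838 216.4889]
pred 0 [370.6969 193.8502]
pred 0.036 [371.9681 182.3991]
[361 181  17  41 402] [369.3259 200.6269] [(181, 368, 372), (183, 366, 373), (185, 365, 374), (187, 365, 375), (189, 365, 375), (191, 365, 375), (193, 363, 374), (195, 363, 374), (197, 362, 374), (199, 362, 374), (201, 362, 374), (203, 363, 374), (205, 365, 377), (207, 374, 376), (209, 374, 376), (211, 374, 376), (213, 374, 376), (215, 361, 376), (217, 361, 376), (219, 362, 375), (221, 365, 371)]
```

Call:
play_rows(steps=[0.025, -0.013, 0, 0, 0.06, -0.031, 0, 0, 0.1, -0.051, 0, 0, 0.135, -0.069, 0, 0, 0.16, -0.082, 0, 0, 0.1714, -0.0877, 0, 0, 0.1714, -0.0877, 0, 0, 0.1714, -0.0877, 0, 0, 0.1714, -0.0877, 0, 0])

```text
time: 20.15
tool_pos: [0.5341, 0.1516, 0.2163]
tcp_rot: [2.991, 0.959, -0.0]
wrist_force: [1.1, -1.0, -0.4]
width: 0.475
grip_force: 40.7
```

```bash
python3 - <<'E'
from h import *
np.set_printoptions(precision=4,suppress=True)
s=bot.read_state();T=s["tool_pos"];print(T,s["wrist_force"])
a=cam("scene");b=cam("wrist");np.savez("s9.npz",**a)
for z in(-.144,-.077):print("pred",z,proj(a,T+[0,0,z]))
print("cup rim pred",proj(a,[.5345,.1526,.0965]))
h=cv2.cvtColor(a["pixels"],cv2.COLOR_BGR2HSV); mk=cv2.inRange(h,(8,90,60),(25,255,255));P=proj(a,T+[0,0,-.04]).astype(int)
mk=mk[P[1]-30:P[1]+35,P[0]-25:P[0]+25];ys,xs=np.nonzero(mk)
print([(int(v+P[1]-30),int(xs[ys==v].min()+P[0]-25),int(xs[ys==v].max()+P[0]-25)) for v in np.unique(ys)[::2]])
g=cv2.cvtColor(a["pixels"],6)[262:300,330:375];print("rim rows",[(262+v,(np.nonzero(g[v]>120)[0][[0,-1]]+330).tolist()) for v in range(0,38,2) if (g[v]>120).any()])
np.savetxt("g.txt",g,"%d")
o=np.zeros((600,800,3),np.uint8);o[:,:400]=cv2.resize(a["pixels"][210:310,310:377],(400,600),interpolation=2);o[:300,400:]=cv2.resize(b["pixels"],(400,300),interpolation=3);cv2.imwrite("pics/p9.png",o)
E
```

```text
[0.5341 0.1516 0.2163] [ 1.1376 -0.9863 -0.3698]
pred -0.144 [349.7621 285.6095]
pred -0.077 [351.5277 266.4121]
cup rim pred [350.3448 279.1135]
[(228, 352, 354), (230, 349, 355), (232, 348, 355), (234, 347, 356), (236, 347, 358), (238, 347, 358), (240, 347, 358), (242, 345, 358), (244, 345, 357), (246, 345, 357), (248, 345, 357), (250, 346, 356), (252, 349, 356), (254, 351, 357), (256, 350, 361), (258, 358, 361), (260, 358, 361), (262, 357, 360), (264, 344, 360), (266, 344, 360), (268, 344, 360), (270, 347, 358)]
rim rows [(262, [330, 373]), (264, [330, 356]), (266, [330, 335]), (268, [330, 332]), (270, [330, 353]), (272, [336, 371]), (274, [335, 359]), (276, [359, 360]), (278, [360, 361]), (280, [343, 362]), (282, [342, 371]), (284, [342, 372]), (286, [344, 358]), (292, [341, 374]), (294, [341, 369]), (296, [339, 342]), (298, [337, 340])]
```

View pics/p9.png

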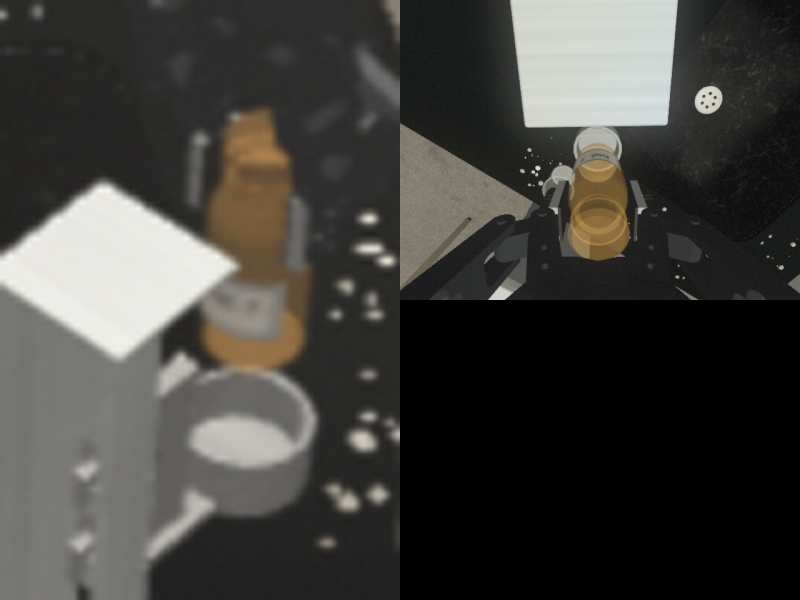

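The scene crop shows the bottle held upright, with its base centred at about (352,266), directly above the cup whose floor is at (351,283). It is aligned, so I'll lower it.

Call:
play_rows(steps=[0.001, -0.0006, 0.01, 0, 0.001, -0.0006, 0.025, 0, 0.001, -0.0006, 0.035, 0, 0.001, -0.0006, 0.042, 0, 0.001, -0.0006, 0.048, 0, 0.001, -0.0006, 0.053, 0, 0.001, -0.0006, 0.058, 0, 0.001, -0.0006, 0.062, 0, 0.001, -0.0006, 0.062, 0])

```text
time: 21.38
tool_pos: [0.5348, 0.1536, 0.1539]
tcp_rot: [-2.991, -0.961, 0.001]
wrist_force: [-0.4, -0.5, -0.8]
width: 0.476
grip_force: 40.7
```

Call:
play_rows(steps=[0, 0, 0.001, 0, 0, 0, 0.002, 0, 0, 0, 0.003, 0, 0, 0, 0.004, 0, 0, 0, 0.005, 0, 0, 0, 0.005, 0])

```text
time: 22.12
tool_pos: [0.5349, 0.1536, 0.1492]
tcp_rot: [-2.991, -0.961, 0.0]
wrist_force: [0.0, -0.6, -1.7]
width: 0.472
grip_force: 40.7
```

Call:
play_rows(steps=[0, 0, 0.001, 0, 0, 0, 0.002, 0, 0, 0, 0.002, 0])

```text
time: 22.5
tool_pos: [0.5355, 0.1538, 0.1482]
tcp_rot: [2.991, 0.961, 0.002]
wrist_force: [-2.1, -0.6, 4.6]
width: 0.475
grip_force: 41.2
```

Call:
play_rows(steps=[0, 0, 0.0005, 0, 0, 0, 0.001, 0, 0, 0, 0.001, 0])

```text
time: 22.88
tool_pos: [0.5358, 0.1539, 0.148]
tcp_rot: [2.991, 0.961, 0.003]
wrist_force: [-2.9, -0.6, 9.0]
width: 0.477
grip_force: 41.7
```

Call:
play_rows(steps=[0, 0, -0.001, 0, 0, 0, -0.0015, 0, 0, 0, -0.0015, 0])

```text
time: 23.25
tool_pos: [0.5352, 0.1537, 0.1481]
tcp_rot: [2.991, 0.961, 0.001]
wrist_force: [-1.8, -0.6, 5.9]
width: 0.477
grip_force: 41.3
```

Call:
play_rows(steps=[0, 0, 0, 0, 0, 0, 0, 0, 0, 0, 0, 0, 0, 0, 0, 0, 0, 0, 0, 0], jaw=0)

```text
time: 23.88
tool_pos: [0.5349, 0.1537, 0.1477]
tcp_rot: [-2.991, -0.961, 0.0]
wrist_force: [0.3, -0.9, 1.2]
width: 1.002
grip_force: 0.0
```

Call:
play_rows(steps=[0, 0, -0.02, 0, 0, 0, -0.05, 0, 0, 0, -0.1, 0, 0, 0, -0.15, 0, 0, 0, -0.19, 0, 0, 0, -0.19, 0, 0, 0, -0.19, 0, 0, 0, -0.19, 0])

```text
time: 24.88
tool_pos: [0.5341, 0.1534, 0.3357]
tcp_rot: [-2.991, -0.961, 0.005]
wrist_force: [-0.3, -0.4, 0.5]
width: 1.002
grip_force: 0.0
```

```bash
python3 - <<'E'
from h import *
np.set_printoptions(precision=4,suppress=True)
s=bot.read_state();print(s["tool_pos"],s["wrist_force"],s["width"],s["joint_vel"])
a=cam("scene");cv2.imwrite("pics/p10.png",a["pixels"])
for z in(.071,.126,.167,.182):print("pred axis",z,proj(a,[.5345,.1526,z]))
h=cv2.cvtColor(a["pixels"],cv2.COLOR_BGR2HSV); mk=cv2.inRange(h,(8,90,60),(25,255,255))[235:300,325:380];ys,xs=np.nonzero(mk)
print([(int(v+235),int(xs[ys==v].min()+325),int(xs[ys==v].max()+325)) for v in np.unique(ys)[::2]])
g=cv2.cvtColor(a["pixels"][275:320,312:335],6)
q=cv2.connectedComponentsWithStats(np.uint8(g>165));print([(q[2][i,4],(q[3][i]+[312,275]).round(1).tolist()) for i in range(1,q[0])])
E
```

```text
[0.5341 0.1534 0.3357] [-0.2738 -0.3668  0.4623] 1.001969967977852 [ 0.0011  0.0029 -0.0001 -0.0004  0.0021 -0.0008]
pred axis 0.071 [349.6877 286.2605]
pred axis 0.126 [351.1261 270.616 ]
pred axis 0.167 [352.2514 258.3771]
pred axis 0.182 [352.6751 253.7693]
[(250, 351, 355), (252, 349, 359), (254, 350, 360), (256, 349, 360), (258, 347, 360), (260, 346, 360), (262, 345, 359), (264, 344, 360), (266, 344, 360), (268, 344, 360), (270, 344, 360), (272, 344, 360), (274, 345, 359), (276, 347, 358), (278, 356, 358), (280, 357, 358), (282, 356, 358), (284, 356, 357)]
[(np.int32(5), [324.2, 288.0]), (np.int32(5), [323.2, 300.0]), (np.int32(4), [323.0, 312.5])]
```

```bash
python3 -c "
from workcell import bot
print(bot.finish_job())"
```

```text
the job is handed in; nothing more can be done
None
```

I hung the bracket in the two uppermost slots, stood the amber bottle upright in its cup, released both and handed the job in at about 25 s. The hand-in call gave no verdict. My last camera check showed the bottle upright in the cup and the hooks unmoved in the upper slots.

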